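# Shut the bean seeder's hopper and shake the seed down

### The job

On the grey bean seeder, slide the flat metal cover by its upright fin until it is fully shut over the seed hopper. Only then push the spring-centred jog lever all the way over towards the cover (never the other way), hold it there for about a second to shake the beans down, and let it spring back to the middle. Leave the plant pot and the tin where they stand.

Things in the scene. Friction and masses are not known exactly. Their poses are not given: they have to be found in the camera images.
- seeder: Bean seeder, a grey casing fixed to the bench, its flat deck 100 mm high. Origin on the bench straight under the fin of the shut cover. Its x axis points to the robot's right, its y axis away from the robot (yaw -1.57 rad, give or take 0.25), z up. Casing: x = -180 to 100, y = -110 to 190 mm. Guide rails up to 114 mm high run along y at x = -74 and 74 mm; a rib as high closes them at y = -96 mm.
- hopper (a point): Centre of the mouth of the open hopper well in the deck: 120 x 120 mm, 60 mm deep, pale beans on its floor. At seeder x = 0, y = -20 mm, 100 mm above the bench.
- lamp (a point): Middle of the underside of the fixed aluminium lamp bar, 223 mm above the bench. Bar: seeder x = 0 to 32, y = -105 to 185 mm, top 249 mm; two 12 mm posts at x = 90, y = -95 and 175 mm. It hangs over half of the fin (its x > 0 side): a gripper pointing straight down hits it. Lean the gripper's body to seeder -x (the lever's side), fingers pointing down and to +x, 25 to 45 degrees from vertical.
- cover (a joint): Slide of the flat aluminium cover in m: 0 = fully shut against its stop, 0.135 = fully open; grows as it slides along the seeder's +y, away from the robot. Starts at 0.07 to 0.13. Stays where left; takes 2.5 N to slide. Plate 132 (x) x 140 (y) x 6 mm, top 107 mm above the bench; shut, it covers y = -90 to +50 mm.
- cover_grip (a point): Grip point in the upright fin on the cover: fin 50 mm long along x, 14 mm thick along y, 45 mm high, top 152 mm above the bench. The point is mid-length and mid-thickness, 28 mm above the plate, 135 mm above the bench; in the seeder's frame x = 0, y = the cover joint's value. Axes parallel to the seeder's.
- lever (a joint): Tilt of the jog lever in rad: 0 = upright (spring's rest), positive = knob leans towards the cover (seeder +x), stops at +0.4 and -0.4. It springs back to 0 when freed. Spring 0.4 N m/rad, about 2.5 N at the knob for full tilt.
- lever_tip (a point): Centre of the lever's round black knob (24 mm across) on a round steel stick of 14 mm diameter. Pivot on the deck at seeder x = -140, y = 30 mm, 100 mm above the bench; the knob's centre is 70 mm from the pivot, so 170 mm above the bench when upright. Axes turn with the lever.
- pot_mid (a point): Centre of a terracotta plant pot standing by the seeder, 100 mm across, 90 mm high (bystander).
- tin_mid (a point): Centre of a plain steel tin standing by the seeder, 84 mm across, 90 mm high (bystander). Pot and tin may have changed sides.

How it is judged:
By the outcome, as a careful person would: the job done as asked, in the order asked, and still so for the second after the job is handed in, with the robot touching nothing.
It also fails if it takes over 54 s, if anything falls off the work surface, if the arm or the gripper's body presses on something with over 40 N, if the wrist force passes 120 N, or if a joint passes its speed limit or range.

### The arm

A 7-joint arm with a two-finger parallel gripper is mounted at the origin on the work surface. World frame = base frame: x ahead of the robot, y to its left, z up, the work surface at z = 0. Lengths are in m, angles in degrees, forces in N, time in s.
With the tool pointing down it reaches from about 0.4 to 0.9 m from the base axis. Payload 5.6 kg.
Tool frame: the origin (TCP) lies between the finger pads; the fingertips stand manip.tip_reach ahead of it and the grasp point (between the pads) lies 3 mm ahead of it (manip.tip_reach is the distance from the TCP to the fingertips, in m); z points along the fingers, y is the direction in which the jaws open and shut (so a half turn about z gives the same grasp; the last joint's range is limited). The gripper opens to 92 mm and grips with 3 to 60 N. Pads are 20 mm wide; open, the fingers measure 128 mm over their backs; the gripper's body (75 mm by 189 mm) begins 69 mm behind the grasp point.
Start: joints at [-76.203, 26.786, -0.665, 91.828, 0.344, 61.387, -3.226], TCP at [0.182, 0.624, 0.197] pointing down, gripper open.
Joint ranges: [-144.91, 144.91], [-17.63, 115.5], [-89.93, 88.59], [15.96, 139.68], [-74.01, 254.01], [8.47, 105.57], [-167.45, 167.45]. Speed limits (degrees/s): [147.25, 147.25, 180, 180, 180, 180, 180].

### API

Orientations are given as a 3x3 rotation matrix whose columns are the frame's x, y, z axes.
In Python, from station import manip, cams, order gives the robot as it stands.
- The arm moves only by the tool arm_command, never from a script. Its argument "rows" is a list of rows, each a list of 5 numbers: the shift along the tool's x, y, z in mm, then the turn about the tool's z in rad, then the opening, from -1 (shut) to 1 (fully open). A call has 1 to 8 rows; each row is the pose to reach, as a shift and turn from the pose commanded when the call began, along the tool's axes at that moment; what a row does not reach only later rows make up. A row lasts 1/12 s, in which the tool goes at most 41.7 mm and 7.16 degrees, less where a joint would pass 70% of its speed; a pose out of reach is approached as far as the arm can. A call with a gripper value outside its range is refused whole. The fingers move at their own pace and stop on an object; the grip force is fixed at half the most. Time passes only in rows, so rows that repeat a pose let the fingers close. It gives the time, the measured TCP pose, the force and the opening at its end, in the units of the state.
- manip.get_state(): the state, without advancing time (a new reading comes with each control period).
- cams.capture(name): name is "scene" or "top" or "wrist"; returns (picture, depth): 480x640x3 uint8, red, green, blue; 480x640 float32, m along the optical axis (not along the pixel's ray), 0 where there is no reading.
- cams.camera_params(name): a dict with "fx", "fy", "cx", "cy" (pixels), "R" (3x3) and "t" (3): a world point X has camera coordinates R X + t. Camera axes: x right, y down, z forward; pixel columns grow to the right and rows downward; lengths in m; the calibration is good to about 2 mm. A picture is of the moment at which its call begins: read the wrist's pose just before it. camera_params takes no time and is no camera call; for the wrist camera it gives the pose at the moment of the call.
- order.hand_in(): hands the job in, once; it reports no verdict.
The state is a dict: "clock": time; "joint_pos": joint angles; "joint_velocities": joint speeds; "joint_efforts": joint torques, N m; "eef_pos": TCP position; "tool_rot": TCP orientation; "wrist_force": force on the tool from outside, world axes, zero at the start; "wrist_torque": the same for the moment, N m; "opening": opening from 0.0 (shut) to 1.0 (fully open).
Only numpy, scipy, OpenCV 4.12 (cv2) and the standard library are available. Lean on these libraries where they do the work, as an engineer would, in place of code of your own. Each camera call takes 0.05 s, during which the arm holds its last target. There are 200 camera calls.

## Working session

There is one attempt and no reset: what is moved stays moved. The work goes in short steps, Python scripts to look and compute and a tool call to move; the robot and the scene stay as the last step left them, time stands still between calls to the robot, and variables do not carry over. Pictures are saved under pics/ and viewed, about 8 in all and at most 12, crops included, and the job is handed in when it is done.

Besides the shell and the picture viewer there is one more tool, called after "Emit:" by a JSON object that holds its "fn" and its "kwargs", one argument or row to a line. arm_command: Moves the arm, as the interface text tells. Its arguments: {"type":"object","properties":{"rows":{"type":"array","items":{"type":"array","items":{"type":"number"}}}},"required":["rows"]}

View pics/scene0.png

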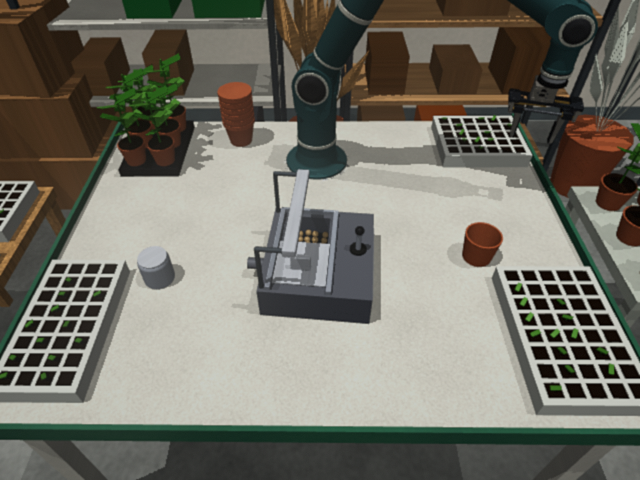

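View pics/top0.png

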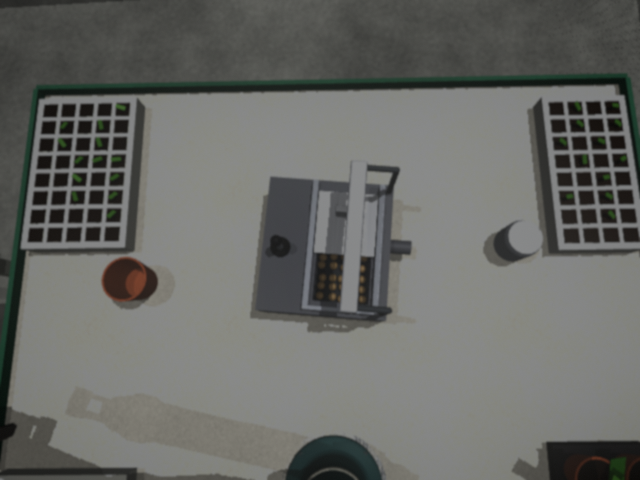

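```bash
cat > h.py <<'E'
import numpy as np,cv2
from station import manip,cams
def cloud(n):
    im,d=cams.capture(n); p=cams.camera_params(n)
    v,u=np.mgrid[:480,:640]
    C=np.stack([(u-p['cx'])/p['fx']*d,(v-p['cy'])/p['fy']*d,d],-1)
    W=(C-p['t'])@p['R']; W[d==0]=np.nan
    return im,d,W
E
python3 - <<'E'
from h import *
for n in("top","scene"):
    im,d,W=cloud(n)
    roi=(W[...,0]>.3)&(W[...,0]<.9)&(abs(W[...,1])<.3)
    def pts(a,b): return W[roi&(W[...,2]>a)&(W[...,2]<b)]
    print(n,'deckz',np.histogram(pts(.05,.27)[:,2],bins=np.arange(.05,.275,.01))[0])
    b=pts(.235,.262); r=cv2.minAreaRect(b[:,:2].astype(np.float32)*1000); print('bar',len(b),r,b[:,2].mean())
    k=pts(.155,.19); 
    k=k[k[:,1]>np.median(b[:,1])+.08]; print('knob',len(k),k.mean(0) if len(k) else 0,k.min(0),k.max(0))
    c=pts(.09,.103); r=cv2.minAreaRect(c[:,:2].astype(np.float32)*1000); print('deck',len(c),r)
    f=pts(.14,.158); f=f[np.linalg.norm(f[:,:2]-k[:,:2].mean(0),axis=1)>.05]; print('fin',len(f),np.round(f.min(0),3),np.round(f.max(0),3),f.mean(0))
    for nm,y in(('L',1),('R',-1)):
        m=(W[...,2]>.08)&(W[...,2]<.1)&(W[...,1]*y>.15)&(W[...,1]*y<.55)&(W[...,0]>.3)&(W[...,0]<.9); q=W[m]; print(nm,len(q),np.median(q,0) if len(q) else 0)
E
```

```text
top deckz [ 837  270   46   41 4620 6392 1686   31   28   36   75   17   82   44
    9   13   11   11  111 2545  386    0]
bar 3032 ((510.111572265625, -77.52777099609375), (95.02032470703125, 289.6641845703125), 84.52794647216797) 0.24740363631625212
knob 107 [0.51637113 0.10866945 0.17763675] [0.5066969  0.09810612 0.16759591] [0.52713682 0.12035624 0.18419489]
deck 8032 ((519.2730102539062, 9.33837890625), (280.65264892578125, 301.36297607421875), 84.54700469970703)
fin 106 [ 0.367 -0.137  0.142] [ 0.642 -0.012  0.158] [ 0.59076584 -0.04222214  0.15059228]
L 571 [0.44895132 0.44485641 0.08917355]
R 1017 [ 0.53251577 -0.42713633  0.08942261]
scene deckz [ 546  425  378  365 2477 4152 1036   93   99  111   95   35   75   46
   24   28   31   45  191 1040  262    0]
bar 1423 ((510.10955810546875, -76.96137237548828), (94.45752716064453, 292.1233215332031), 84.65801239013672) 0.24691634768792217
knob 78 [0.52183203 0.10927898 0.17448328] [0.51050572 0.09853251 0.15635599] [0.52982641 0.1214583  0.18387081]
deck 4565 ((516.9602661132812, 9.316665649414062), (280.36279296875, 308.0350646972656), 84.67288970947266)
fin 170 [ 0.371 -0.137  0.14 ] [ 0.646 -0.013  0.157] [ 0.57313472 -0.05514153  0.14874765]
L 351 [0.44445728 0.44907805 0.08841735]
R 592 [ 0.53761313 -0.42734524  0.08970133]
```

Emit:
{"fn": "arm_command", "kwargs": {
  "rows": [
    [-25,-14,-30,0.12,1],
    [-50,-28,-60,0.24,1],
    [-75,-41,-90,0.36,1],
    [-100,-55,-120,0.48,1],
    [-125,-69,-150,0.6,1],
    [-150,-83,-180,0.72,1],
    [-175,-96,-210,0.84,1],
    [-200,-110,-240,0.96,1]
  ]
}}

```text
clock: 0.87
eef_pos: [0.3439, 0.461, 0.4381]
tool_rot: [[-0.316, 0.949, -0.0], [0.949, 0.316, 0.0], [0.0, 0.0, -1.0]]
wrist_force: [0.7, 1.0, -0.4]
opening: 1.001
```

```bash
cat >> h.py <<'E'
th=np.radians(-95.45); SX=np.array([np.cos(th),np.sin(th),0]); SY=np.array([-np.sin(th),np.cos(th),0]); O=np.array([.4745,-.0265,0])
RS=np.stack([SX,SY,[0,0,1]],1)
def S(P): return (P-O)@RS          # world->seeder
def st():
    s=manip.get_state(); R=np.array(s['tool_rot']); p=np.array(s['eef_pos'])
    print('t',round(s['clock'],2),'tcp',np.round(p,4),'seeder mm',np.round(S(p)*1000,1),'lean',round(np.degrees(np.arccos(-R[2,2])),1),'op',round(s['opening'],3),'F',np.round(s['wrist_force'],1),'q',np.round(s['joint_pos'],1))
    print('tool axes in seeder\n',np.round(RS.T@R,3))
    return p,R
def go(w,seeder=False):   # shift to reach TCP w, in tool axes mm
    p,R=st(); w=O+RS@(np.array(w)) if seeder else np.array(w)
    print('shift mm',np.round(R.T@(w-p)*1000,1))
E
python3 - <<'E'
from h import *
go([.6,0.05,.45])
im,d,W=cloud("top"); P=S(W)
m=(abs(P[...,0])<.03)&(P[...,1]>-.02)&(P[...,1]<.17)&(P[...,2]>.125)&(P[...,2]<.16); q=P[m]*1000
print('fin',len(q),np.percentile(q,[5,50,95],axis=0).round(1))
m=(abs(P[...,0])<.07)&(P[...,1]>-.1)&(P[...,1]<.19)&(P[...,2]>.104)&(P[...,2]<.111); q=P[m]*1000
m2=q[:,0]<-20;print('plate y',np.percentile(q[m2][:,1],[1,3,10,50,97,99]).round(1))
E
```

```text
t 0.87 tcp [0.3439 0.461  0.4381] seeder mm [-472.9 -176.3  438.1] lean 0.0 op 1.001 F [ 0.7  1.  -0.4] q [-68.2  11.   14.1  83.1  -2.7  86.2 -35.7]
tool axes in seeder
 [[-0.915 -0.404 -0.   ]
 [-0.404  0.915 -0.   ]
 [ 0.     0.    -1.   ]]
shift mm [-470.8  113.3  -12. ]
fin 111 [[-24.4 106.5 128.7]
 [-12.3 110.1 150.7]
 [ -1.5 119.2 154. ]]
plate y [-68.5  24.8  33.6  89.9 159.2 162.3]
```

Emit:
{"fn": "arm_command", "kwargs": {
  "rows": [
    [-41,2,0,0.11,1],
    [-82,4,0,0.22,1],
    [-123,6,0,0.33,1],
    [-164,8,0,0.42,1],
    [-205,10,0,0.42,1],
    [-246,12,0,0.42,1],
    [-287,14,0,0.42,1],
    [-329,17,0,0.42,1]
  ]
}}

```text
clock: 1.58
eef_pos: [0.4649, 0.1548, 0.4366]
tool_rot: [[0.092, 0.996, 0.0], [0.996, -0.092, 0.001], [0.001, 0.0, -1.0]]
wrist_force: [0.8, 0.6, -0.0]
opening: 1.001
```

Emit:
{"fn": "arm_command", "kwargs": {
  "rows": [
    [-41,0,0,0,1],
    [-82,0,0,0,1],
    [-123,0,0,0,1],
    [-164,0,0,0,1],
    [-205,0,0,0,1],
    [-246,0,0,0,1],
    [-287,0,0,0,1],
    [-329,0,0,0,1]
  ]
}}

```text
clock: 2.25
eef_pos: [0.4335, -0.1724, 0.4366]
tool_rot: [[0.092, 0.996, 0.001], [0.996, -0.092, 0.001], [0.001, 0.001, -1.0]]
wrist_force: [1.5, 0.2, -0.4]
opening: 1.006
```

Emit:
{"fn": "arm_command", "kwargs": {
  "rows": [
    [-25,-33,0,0,1],
    [-50,-66,0,0,1],
    [-75,-99,0,0,1],
    [-100,-132,0,0,1],
    [-125,-165,0,0,1],
    [-150,-198,0,0,1],
    [-175,-231,0,0,1],
    [-200,-264,0,0,1]
  ]
}}

```text
clock: 2.92
eef_pos: [0.1744, -0.3313, 0.4365]
tool_rot: [[0.091, 0.996, 0.001], [0.996, -0.091, -0.0], [-0.0, 0.001, -1.0]]
wrist_force: [1.3, -1.5, -0.0]
opening: 1.001
```

```bash
python3 - <<'E'
from h import *
go([-.06,-.6,.6])
E
```

```text
t 2.92 tcp [ 0.1744 -0.3313  0.4365] seeder mm [ 331.9 -269.8  436.5] lean 0.0 op 1.001 F [ 1.3 -1.5 -0. ] q [ 13.6 -17.   33.3 106.6   9.2  87.7  40.1]
tool axes in seeder
 [[-1.    -0.004  0.   ]
 [-0.004  1.     0.001]
 [-0.     0.001 -1.   ]]
shift mm [-289.  -208.8 -163.5]
```

Emit:
{"fn": "arm_command", "kwargs": {
  "rows": [
    [-40,-5,0,0,1],
    [-80,-10,0,0,1],
    [-118,-22,0,0,1],
    [-155,-40,0,0,1],
    [-190,-60,0,0,1],
    [-225,-82,0,0,1],
    [-258,-106,0,0,1],
    [-285,-135,0,0,1]
  ]
}}

```text
clock: 3.58
eef_pos: [0.0159, -0.6043, 0.4349]
tool_rot: [[0.089, 0.996, -0.002], [0.996, -0.089, 0.002], [0.001, -0.002, -1.0]]
wrist_force: [1.3, 0.6, 0.7]
opening: 1.002
```

Emit:
{"fn": "arm_command", "kwargs": {
  "rows": [
    [-5,-15,-35,0,1],
    [-10,-30,-70,0,1],
    [-10,-45,-105,0,1],
    [-10,-60,-140,0,1],
    [-10,-75,-175,0,1],
    [-10,-75,-215,0,1],
    [-10,-75,-255,0,1],
    [-10,-75,-295,0,1]
  ]
}}

```text
clock: 4.25
eef_pos: [-0.0546, -0.5994, 0.6031]
tool_rot: [[0.092, 0.996, -0.003], [0.995, -0.092, -0.035], [-0.035, 0.0, -0.999]]
wrist_force: [-0.5, 0.4, -0.5]
opening: 1.003
```

```bash
python3 - <<'E'
from h import *
st()
E
```

```text
t 4.25 tcp [-0.0546 -0.5994  0.6031] seeder mm [ 620.6 -472.3  603.1] lean 2.0 op 1.003 F [-0.5  0.4 -0.5] q [ 82.   15.2  14.7  57.8  -4.  105.5  89.7]
tool axes in seeder
 [[-0.999 -0.003  0.035]
 [-0.003  1.     0.   ]
 [-0.035  0.    -0.999]]
```

Emit:
{"fn": "arm_command", "kwargs": {
  "rows": [
    [0,0,-40,0,1],
    [0,0,-80,0,1],
    [0,0,-120,0,1],
    [0,0,-160,0,1],
    [0,0,-200,0,1],
    [0,0,-240,0,1]
  ]
}}

```text
clock: 4.75
eef_pos: [-0.0518, -0.574, 0.6381]
tool_rot: [[0.091, 0.996, -0.008], [0.992, -0.092, -0.091], [-0.091, -0.0, -0.996]]
wrist_force: [0.1, -0.2, -0.9]
opening: 0.998
```

```bash
python3 - <<'E'
from h import *
st()
E
```

```text
t 4.75 tcp [-0.0518 -0.574   0.6381] seeder mm [ 595.  -471.9  638.1] lean 5.2 op 0.998 F [ 0.1 -0.2 -0.9] q [ 76.6  10.9  20.3  59.   -4.  105.5  89.8]
tool axes in seeder
 [[-0.996 -0.003  0.091]
 [-0.003  1.     0.   ]
 [-0.091 -0.    -0.996]]
```

Emit:
{"fn": "arm_command", "kwargs": {
  "rows": [
    [0,0,20,0,1],
    [0,0,40,0,1],
    [0,0,60,0,1]
  ]
}}

```text
clock: 5.0
eef_pos: [-0.0524, -0.5797, 0.5776]
tool_rot: [[0.092, 0.996, -0.008], [0.992, -0.092, -0.091], [-0.092, -0.0, -0.996]]
wrist_force: [-0.0, -0.7, -0.5]
opening: 0.999
```

Emit:
{"fn": "arm_command", "kwargs": {
  "rows": [
    [-20,0,-41,0,1],
    [-40,0,-82,0,1],
    [-60,0,-123,0,1],
    [-80,0,-164,0,1],
    [-100,0,-205,0,1],
    [-120,0,-246,0,1],
    [-140,0,-287,0,1],
    [-160,0,-328,0,1]
  ]
}}

```text
clock: 5.67
eef_pos: [-0.0575, -0.6289, 0.6546]
tool_rot: [[0.092, 0.996, -0.014], [0.985, -0.093, -0.148], [-0.148, 0.0, -0.989]]
wrist_force: [-0.5, 0.0, -0.3]
opening: 0.998
```

```bash
python3 - <<'E'
from h import *
st()
E
```

```text
t 5.67 tcp [-0.0575 -0.6289  0.6546] seeder mm [ 650.2 -472.4  654.6] lean 8.5 op 0.998 F [-0.5  0.  -0.3] q [ 82.5  16.3  15.1  50.2  -4.6 105.5  89.8]
tool axes in seeder
 [[-0.989 -0.002  0.148]
 [-0.002  1.     0.001]
 [-0.148  0.    -0.989]]
```

Emit:
{"fn": "arm_command", "kwargs": {
  "rows": [
    [-200,0,-400,0,1],
    [-200,0,-400,0,1],
    [-200,0,-400,0,1],
    [-200,0,-400,0,1],
    [-200,0,-400,0,1],
    [-200,0,-400,0,1],
    [-200,0,-400,0,1],
    [-200,0,-400,0,1]
  ]
}}

```text
clock: 6.33
eef_pos: [-0.0598, -0.6488, 0.6793]
tool_rot: [[0.091, 0.996, -0.019], [0.974, -0.093, -0.205], [-0.206, 0.0, -0.979]]
wrist_force: [0.3, 0.3, 0.4]
opening: 0.999
```

Emit:
{"fn": "arm_command", "kwargs": {
  "rows": [
    [-400,0,-200,0,1],
    [-400,0,-200,0,1],
    [-400,0,-200,0,1],
    [-400,0,-200,0,1],
    [-400,0,-200,0,1],
    [-400,0,-200,0,1],
    [-400,0,-200,0,1],
    [-400,0,-200,0,1]
  ]
}}

```text
clock: 7.0
eef_pos: [-0.0705, -0.7628, 0.6566]
tool_rot: [[0.09, 0.996, -0.024], [0.962, -0.093, -0.257], [-0.258, 0.001, -0.966]]
wrist_force: [0.5, 0.2, -0.1]
opening: 0.999
```

```bash
python3 - <<'E'
from h import *
st()
E
```

```text
t 7.0 tcp [-0.0705 -0.7628  0.6566] seeder mm [ 784.8 -472.6  656.6] lean 15.0 op 0.999 F [ 0.5  0.2 -0.1] q [ 89.   30.9  10.2  28.8  -5.9 105.5  89.4]
tool axes in seeder
 [[-0.966 -0.002  0.258]
 [-0.002  1.     0.001]
 [-0.258  0.001 -0.966]]
```

Emit:
{"fn": "arm_command", "kwargs": {
  "rows": [
    [-50,0,-400,0,1],
    [-50,0,-400,0,1],
    [-50,0,-400,0,1],
    [-50,0,-400,0,1],
    [-50,0,-400,0,1],
    [-50,0,-400,0,1],
    [-50,0,-400,0,1],
    [-50,0,-400,0,1]
  ]
}}

```text
clock: 7.67
eef_pos: [-0.0615, -0.6642, 0.7325]
tool_rot: [[0.088, 0.996, -0.028], [0.946, -0.093, -0.311], [-0.312, 0.001, -0.95]]
wrist_force: [0.5, 0.6, 0.1]
opening: 1.0
```

Emit:
{"fn": "arm_command", "kwargs": {
  "rows": [
    [-50,0,-400,0,1],
    [-50,0,-400,0,1],
    [-50,0,-400,0,1],
    [-50,0,-400,0,1],
    [-50,0,-400,0,1],
    [-50,0,-400,0,1],
    [-50,0,-400,0,1],
    [-50,0,-400,0,1]
  ]
}}

```text
clock: 8.33
eef_pos: [-0.0543, -0.5859, 0.7805]
tool_rot: [[0.087, 0.996, -0.033], [0.927, -0.093, -0.363], [-0.364, 0.001, -0.931]]
wrist_force: [-0.3, -0.3, 0.1]
opening: 1.001
```

```bash
python3 - <<'E'
from h import *
st()
E
```

```text
t 8.33 tcp [-0.0543 -0.5859  0.7805] seeder mm [ 607.1 -473.3  780.5] lean 21.4 op 1.001 F [-0.3 -0.3  0.1] q [ 72.8   8.7  25.4  45.1  -4.6 105.5  89.8]
tool axes in seeder
 [[-0.931 -0.002  0.364]
 [-0.002  1.     0.001]
 [-0.364  0.001 -0.931]]
```

Emit:
{"fn": "arm_command", "kwargs": {
  "rows": [
    [-250,0,-400,0,1],
    [-250,0,-400,0,1],
    [-250,0,-400,0,1],
    [-250,0,-400,0,1],
    [-250,0,-400,0,1],
    [-250,0,-400,0,1],
    [-250,0,-400,0,1],
    [-250,0,-400,0,1]
  ]
}}

```text
clock: 9.0
eef_pos: [-0.056, -0.6018, 0.8062]
tool_rot: [[0.085, 0.996, -0.038], [0.905, -0.093, -0.414], [-0.416, 0.001, -0.909]]
wrist_force: [0.0, 1.5, -0.0]
opening: 1.001
```

Emit:
{"fn": "arm_command", "kwargs": {
  "rows": [
    [-200,0,-400,0,1],
    [-200,0,-400,0,1],
    [-200,0,-400,0,1],
    [-200,0,-400,0,1],
    [-200,0,-400,0,1],
    [-200,0,-400,0,1],
    [-200,0,-400,0,1],
    [-200,0,-400,0,1]
  ]
}}

```text
clock: 9.67
eef_pos: [-0.0542, -0.5829, 0.8382]
tool_rot: [[0.082, 0.996, -0.043], [0.881, -0.093, -0.465], [-0.467, 0.001, -0.884]]
wrist_force: [0.1, 0.5, -0.1]
opening: 1.003
```

Emit:
{"fn": "arm_command", "kwargs": {
  "rows": [
    [-150,0,-400,0,1],
    [-150,0,-400,0,1],
    [-150,0,-400,0,1],
    [-150,0,-400,0,1],
    [-150,0,-400,0,1],
    [-150,0,-400,0,1],
    [-150,0,-400,0,1],
    [-150,0,-400,0,1]
  ]
}}

```text
clock: 10.33
eef_pos: [-0.0508, -0.5404, 0.8715]
tool_rot: [[0.08, 0.996, -0.047], [0.853, -0.093, -0.514], [-0.516, 0.001, -0.856]]
wrist_force: [0.2, -0.1, -0.3]
opening: 1.001
```

```bash
python3 - <<'E'
from h import *
go([.1,-.45,.5]); go([-.1,.112,.38],True)
E
```

```text
t 10.33 tcp [-0.0508 -0.5404  0.8715] seeder mm [ 561.5 -474.1  871.5] lean 31.1 op 1.001 F [ 0.2 -0.1 -0.3] q [ 44.5   2.8  52.9  41.6  -3.2 105.5  89.7]
tool axes in seeder
 [[-0.856 -0.002  0.516]
 [-0.001  1.     0.002]
 [-0.516  0.001 -0.856]]
shift mm [281.  141.3 264.6]
t 10.33 tcp [-0.0508 -0.5404  0.8715] seeder mm [ 561.5 -474.1  871.5] lean 31.1 op 1.001 F [ 0.2 -0.1 -0.3] q [ 44.5   2.8  52.9  41.6  -3.2 105.5  89.7]
tool axes in seeder
 [[-0.856 -0.002  0.516]
 [-0.001  1.     0.002]
 [-0.516  0.001 -0.856]]
shift mm [819.5 587.   80.7]
```

Emit:
{"fn": "arm_command", "kwargs": {
  "rows": [
    [25,25,18,0,1],
    [50,50,36,0,1],
    [76,75,54,0,1],
    [101,100,72,0,1],
    [127,125,90,0,1],
    [152,150,108,0,1],
    [178,175,126,0,1],
    [203,200,145,0,1]
  ]
}}

```text
clock: 11.0
eef_pos: [0.1591, -0.4594, 0.641]
tool_rot: [[0.079, 0.996, -0.046], [0.853, -0.091, -0.514], [-0.516, 0.001, -0.856]]
wrist_force: [0.4, -1.4, 0.5]
opening: 1.006
```

```bash
python3 - <<'E'
from h import *
go([.2,-.05,.45],True); go([-.1,.112,.38],True)
E
```

```text
t 11.0 tcp [ 0.1591 -0.4594  0.641 ] seeder mm [ 460.9 -272.9  641. ] lean 31.1 op 1.006 F [ 0.4 -1.4  0.5] q [ 31.7 -15.8  13.9  89.1  26.9  85.1  43.2]
tool axes in seeder
 [[-0.856 -0.004  0.516]
 [-0.002  1.     0.003]
 [-0.516  0.001 -0.856]]
shift mm [321.5 223.6  29.5]
t 11.0 tcp [ 0.1591 -0.4594  0.641 ] seeder mm [ 460.9 -272.9  641. ] lean 31.1 op 1.006 F [ 0.4 -1.4  0.5] q [ 31.7 -15.8  13.9  89.1  26.9  85.1  43.2]
tool axes in seeder
 [[-0.856 -0.004  0.516]
 [-0.002  1.     0.003]
 [-0.516  0.001 -0.856]]
shift mm [614.2 386.5 -65. ]
```

Emit:
{"fn": "arm_command", "kwargs": {
  "rows": [
    [20,36,0,0,1],
    [40,72,0,0,1],
    [62,107,0,0,1],
    [86,141,0,0,1],
    [112,173,0,0,1],
    [140,203,0,0,1],
    [168,233,0,0,1],
    [196,263,0,0,1]
  ]
}}

```text
clock: 11.67
eef_pos: [0.4366, -0.3168, 0.5407]
tool_rot: [[0.08, 0.996, -0.047], [0.853, -0.093, -0.514], [-0.516, 0.001, -0.856]]
wrist_force: [1.0, -1.5, -1.0]
opening: 0.998
```

```bash
python3 - <<'E'
from h import *
go([-.1,.112,.36],True)
E
```

```text
t 11.67 tcp [ 0.4366 -0.3168  0.5407] seeder mm [292.6 -10.2 540.7] lean 31.1 op 0.998 F [ 1.  -1.5 -1. ] q [20.2  0.4 -7.4 88.2 30.9 87.3  7.2]
tool axes in seeder
 [[-0.856 -0.002  0.516]
 [-0.002  1.     0.002]
 [-0.516  0.001 -0.856]]
shift mm [429.3 123.  -47.8]
```

Emit:
{"fn": "arm_command", "kwargs": {
  "rows": [
    [37,15,-5,0,1],
    [74,31,-10,0,1],
    [112,46,-15,0,1],
    [150,62,-20,0,1],
    [187,77,-25,0,1],
    [225,92,-30,0,1],
    [262,108,-35,0,1],
    [300,123,-40,0,1]
  ]
}}

```text
clock: 12.33
eef_pos: [0.5843, -0.0516, 0.4201]
tool_rot: [[0.08, 0.996, -0.048], [0.852, -0.093, -0.515], [-0.517, 0.001, -0.856]]
wrist_force: [0.1, -1.0, 0.9]
opening: 1.003
```

Emit:
{"fn": "arm_command", "kwargs": {
  "rows": [
    [40,0,0,0,1],
    [80,0,0,0,1],
    [120,0,0,0,1],
    [129,0,-8,0,1],
    [129,0,-8,0,1]
  ]
}}

```text
clock: 12.75
eef_pos: [0.594, 0.0649, 0.3594]
tool_rot: [[0.072, 0.996, -0.047], [0.853, -0.086, -0.514], [-0.516, -0.003, -0.856]]
wrist_force: [-0.7, -0.9, 0.4]
opening: 1.0
```

```bash
python3 - <<'E'
from h import *
go([-.012,.112,.145],True)
im,d=cams.capture("wrist"); cv2.imwrite("pics/w1.png",im[:,:,::-1])
E
```

```text
t 12.75 tcp [0.594  0.0649 0.3594] seeder mm [-102.3  110.3  359.4] lean 31.1 op 1.0 F [-0.7 -0.9  0.4] q [ -9.   24.9 -22.4  81.8  33.9  94.8 -39.1]
tool axes in seeder
 [[-0.856 -0.009  0.516]
 [-0.009  1.     0.002]
 [-0.516 -0.003 -0.856]]
shift mm [ 33.3   1.6 230.3]
```

View pics/w1.png

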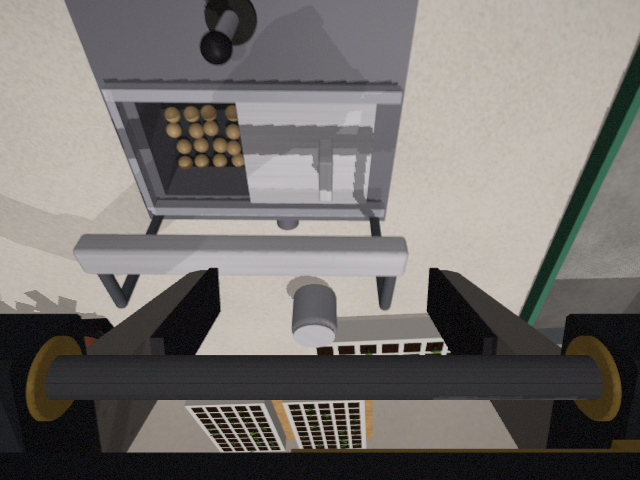

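```bash
python3 - <<'E'
from h import *
p=cams.camera_params("wrist"); c=-p['R'].T@p['t']
s=manip.get_state(); R=np.array(s['tool_rot']); print('cam in tool mm',(R.T@(c-np.array(s['eef_pos']))*1000).round(1))
im,d,W=cloud("wrist"); P=S(W)*1000
x,y,z=P[...,0],P[...,1],P[...,2]
top=(abs(x)<40)&(y>60)&(y<165)&(z>146)&(z<158); q=P[top]; print('fintop',len(q),np.percentile(q,[3,50,97],axis=0).round(1))
pl=(abs(x)<60)&(y>-60)&(y<180)&(z>103)&(z<112); q=P[pl]; print('plate',len(q),np.percentile(q,[1,50,99],axis=0).round(1))
b=(y>-120)&(y<200)&(x>-20)&(x<60)&(z>238)&(z<256); q=P[b]; print('bar',len(q),np.percentile(q,[1,50,99],axis=0).round(1))
k=(y>0)&(y<60)&(x<-110)&(x>-170)&(z>150)&(z<190); q=P[k]; print('knob',len(q),np.percentile(q,[1,50,99],axis=0).round(1))
E
```

```text
cam in tool mm [  67.7   -0.3 -188.4]
fintop 563 [[-23.6 106.6 148.9]
 [ -3.4 112.7 152.3]
 [ 23.4 119.5 153.8]]
plate 11297 [[-59.1  24.5 105.8]
 [-11.3  88.4 107.6]
 [ 58.4 161.5 109.2]]
bar 10769 [[   0.5 -100.4  238.4]
 [   9.8   40.4  248.9]
 [  53.5  180.1  250.5]]
knob 957 [[-150.2   19.7  151.4]
 [-142.1   32.   178.4]
 [-129.2   41.4  182.9]]
```

Emit:
{"fn": "arm_command", "kwargs": {
  "rows": [
    [17,1,30,0,1],
    [34,2.6,65,0,1],
    [34,2.6,104,0,0.5],
    [34,2.6,144,0,0.5],
    [34,2.6,180,0,0.5],
    [34,2.6,210,0,0.5],
    [34,2.6,228,0,0.5],
    [34,2.6,236,0,0.5]
  ]
}}

```text
clock: 13.52
eef_pos: [0.5875, -0.0372, 0.141]
tool_rot: [[0.084, 0.995, -0.052], [0.85, -0.099, -0.517], [-0.519, -0.0, -0.855]]
wrist_force: [-0.1, 0.2, 0.7]
opening: 0.75
```

```bash
python3 - <<'E'
from h import *
go([-.0095,.113,.1396],True)
im,d=cams.capture("wrist"); cv2.imwrite("pics/w2.png",im[:,:,::-1])
E
```

```text
t 13.52 tcp [ 0.5875 -0.0372  0.141 ] seeder mm [-1.000e-01  1.135e+02  1.410e+02] lean 31.3 op 0.75 F [-0.1  0.2  0.7] q [ -2.6  32.7 -18.6  99.7  40.7  70.2 -46.8]
tool axes in seeder
 [[-0.855  0.004  0.519]
 [ 0.003  1.    -0.002]
 [-0.519 -0.    -0.855]]
shift mm [ 8.8 -0.5 -3.6]
```

View pics/w2.png

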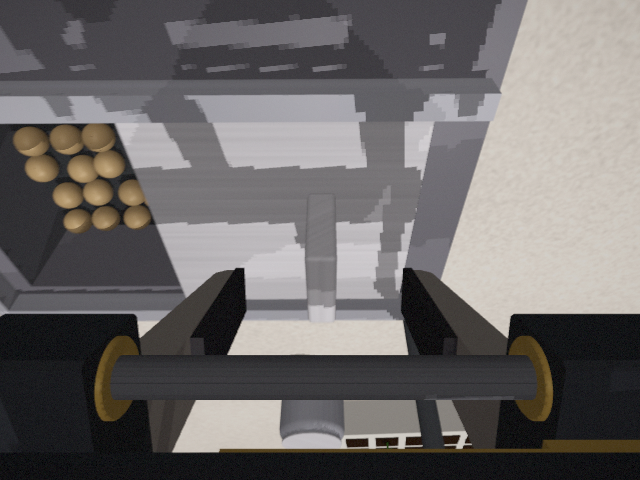

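Emit:
{"fn": "arm_command", "kwargs": {
  "rows": [
    [5,0,0,0,0.5],
    [5,0,0,0,0],
    [5,0,0,0,-1],
    [5,0,0,0,-1],
    [5,0,0,0,-1],
    [5,0,0,0,-1],
    [5,0,0,0,-1],
    [5,0,0,0,-1]
  ]
}}

```text
clock: 14.23
eef_pos: [0.5891, -0.0273, 0.1393]
tool_rot: [[0.08, 0.996, -0.047], [0.853, -0.092, -0.514], [-0.517, 0.001, -0.856]]
wrist_force: [-0.4, -0.6, 0.3]
opening: 0.264
```

```bash
python3 - <<'E'
from h import *
go([-.0095,0,.1396],True)
E
```

```text
t 14.23 tcp [ 0.5891 -0.0273  0.1393] seeder mm [-10.1 114.1 139.3] lean 31.1 op 0.264 F [-0.4 -0.6  0.3] q [ -3.2  33.  -18.8  99.4  40.7  70.3 -47.3]
tool axes in seeder
 [[-0.856 -0.002  0.517]
 [-0.002  1.     0.002]
 [-0.517  0.001 -0.856]]
shift mm [  -0.5 -114.1   -0.2]
```

Emit:
{"fn": "arm_command", "kwargs": {
  "rows": [
    [0,0,0,0,-1],
    [0,0,0,0,-1],
    [0,0,0,0,-1],
    [0,0,0,0,-1],
    [0,0,0,0,-1]
  ]
}}

```text
clock: 14.65
eef_pos: [0.5892, -0.027, 0.1394]
tool_rot: [[0.08, 0.996, -0.046], [0.853, -0.092, -0.514], [-0.516, 0.001, -0.856]]
wrist_force: [-1.2, 1.9, 1.5]
opening: 0.008
```

```bash
python3 - <<'E'
from h import *
st()
im,d,W=cloud("wrist"); cv2.imwrite("pics/w3.png",im[:,:,::-1])
P=S(W)*1000;x,y,z=P[...,0],P[...,1],P[...,2]
q=P[(abs(x)<40)&(y>-20)&(y<165)&(z>143)&(z<158)]; print('fintop',len(q),np.percentile(q,[3,50,97],axis=0).round(1))
q=P[(abs(x)<60)&(y>-100)&(y<180)&(z>103)&(z<112)]; print('plate',len(q),np.percentile(q,[1,50,99],axis=0).round(1))
E
```

```text
t 14.65 tcp [ 0.5892 -0.027   0.1394] seeder mm [-10.4 114.2 139.4] lean 31.1 op 0.008 F [-1.2  1.9  1.5] q [ -3.2  33.  -18.9  99.4  40.7  70.3 -47.3]
tool axes in seeder
 [[-0.856 -0.003  0.516]
 [-0.001  1.     0.003]
 [-0.516  0.001 -0.856]]
fintop 612 [[-34.1 103.  143.5]
 [-30.4 113.8 152.6]
 [ 14.  124.9 157.7]]
plate 35447 [[-59.4  23.1 105.5]
 [-22.   84.3 106.6]
 [ 57.  160.5 107.9]]
```

View pics/w3.png

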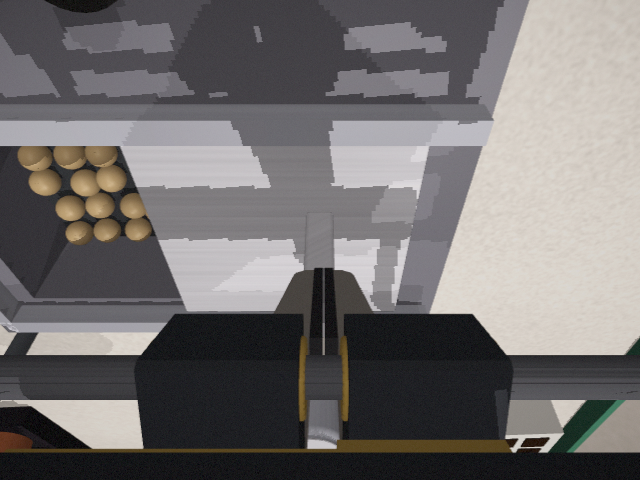

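```bash
python3 - <<'E'
from h import *
im,d,W=cloud("wrist"); P=S(W)*1000
for u in(312,320,328):
  for v in range(200,330,8): print(u,v,P[v,u].round(1),im[v,u])
p=cams.camera_params("wrist"); print(p['fx'],p['cx'],p['cy'])
def pr(s):
    c=p['R']@(O+RS@(np.array(s)/1000))+p['t']; return (p['fx']*c[:2]/c[2]+[p['cx'],p['cy']]).round(0),c[2].round(3)
pp,R=st(); t=S(pp)*1000; Rs=RS.T@R
for n,s in(('tcp',t),('tip',t+22*Rs[:,2]),('tip+x',t+22*Rs[:,2]+10*Rs[:,0]),('tip-x',t+22*Rs[:,2]-10*Rs[:,0]),('finTopFront',[-25,113,152]),('finBotFront',[-25,113,107]),('finTopBack',[25,113,152])): print(n,pr(s))
E
```

```text
312 200 [-31.6 108.3 106.3] [125 124 126]
312 208 [-26.9 108.2 107.1] [126 123 127]
312 216 [-24.9 108.2 111. ] [130 126 129]
312 224 [-25.4 108.4 117.4] [127 123 126]
312 232 [-25.  108.4 122.7] [132 129 132]
312 240 [-25.7 108.6 128.9] [128 125 128]
312 248 [-24.8 108.6 133.2] [131 128 130]
312 256 [-25.4 108.7 138.8] [131 128 129]
312 264 [-25.6 108.8 143.9] [129 125 129]
312 272 [-31.1 109.1 153.2] [70 66 62]
312 280 [-36.1 109.3 161.6] [69 64 62]
312 288 [-40.2 109.5 168.8] [66 59 56]
312 296 [-45.3 109.7 176.4] [42 39 38]
312 304 [-49.8 109.9 183. ] [27 27 24]
312 312 [-52.9 110.1 188.4] [17 16 22]
312 320 [-55.6 110.2 193.3] [23 20 25]
312 328 [-59.4 110.3 198.6] [14 17 19]
320 200 [-32.3 112.3 107.2] [125 124 125]
320 208 [-26.3 112.3 106.4] [125 123 125]
320 216 [-25.1 112.3 111.3] [132 128 131]
320 224 [-25.  112.3 117.1] [130 128 131]
320 232 [-25.1 112.4 122.8] [132 129 134]
320 240 [-25.6 112.4 128.8] [129 125 128]
320 248 [-25.6 112.4 134. ] [126 124 127]
320 256 [-26.6 112.4 139.9] [130 126 130]
320 264 [-25.2 112.4 143.5] [131 129 131]
320 272 [-32.6 112.5 154.4] [24 
[... 907 characters left out ...]
115.2 193.9] [10  9 14]
328 328 [-58.8 115.1 198.2] [14  6 10]
410.62681933493917 323.2177963796463 234.52428731369906
t 14.75 tcp [ 0.5892 -0.027   0.1393] seeder mm [-10.4 114.2 139.3] lean 31.1 op 0.01 F [0.2 1.6 1.8] q [ -3.2  33.  -18.9  99.4  40.7  70.3 -47.3]
tool axes in seeder
 [[-0.856 -0.003  0.516]
 [-0.002  1.     0.003]
 [-0.516  0.001 -0.856]]
tcp (array([324., 278.]), np.float64(0.199))
tip (array([324., 264.]), np.float64(0.22))
tip+x (array([324., 246.]), np.float64(0.218))
tip-x (array([324., 281.]), np.float64(0.223))
finTopFront (array([321., 279.]), np.float64(0.18))
finBotFront (array([321., 211.]), np.float64(0.212))
finTopBack (array([321., 339.]), np.float64(0.215))
```

```bash
python3 - <<'E'
from h import *
im,d,W=cloud("wrist"); 
pp,R=st()
T=((W-pp)@R)*1000
for u in(300,343):
  for v in range(260,300,4): print(u,v,T[v,u].round(1),im[v,u])
im,d,W=cloud("scene"); c=im[170:330,230:400]; cv2.imwrite("pics/s1.png",cv2.resize(c[:,:,::-1],None,fx=4,fy=3.7,interpolation=cv2.INTER_CUBIC))
p=cams.camera_params("scene")
def pr(s):
    c=p['R']@(O+RS@(np.array(s)/1000))+p['t']; return ((p['fx']*c[:2]/c[2]+[p['cx'],p['cy']]-[230,170])*[4,3.7]).round(0)
t=S(pp)*1000; Rs=RS.T@R
for n,s in(('tcp',t),('tip',t+22*Rs[:,2]),('tip short',t-24*Rs[:,2]),('finTopFront',[-25,120,152]),('finTopBack',[25,120,152])): print(n,pr(s))
E
```

```text
t 14.8 tcp [ 0.5892 -0.0271  0.1394] seeder mm [-10.3 114.2 139.4] lean 31.1 op 0.003 F [-0.1  2.7  2.9] q [ -3.2  33.  -18.9  99.4  40.7  70.3 -47.3]
tool axes in seeder
 [[-0.856 -0.003  0.516]
 [-0.001  1.     0.003]
 [-0.516  0.001 -0.856]]
300 260 [ -3.4 -13.8  39.7] [150 147 150]
300 264 [ -6.7 -14.   42.2] [208 206 210]
300 268 [ -9.9 -14.1  44.4] [213 209 213]
300 272 [ 10.4 -10.2 -21.9] [79 74 71]
300 276 [ 10.6  -9.9 -27.3] [73 67 63]
300 280 [ 10.7  -9.7 -32.5] [71 68 63]
300 284 [ 10.6  -9.4 -36.9] [73 69 65]
300 288 [ 10.7  -9.2 -41.2] [74 70 64]
300 292 [ 10.4  -9.  -44.7] [70 64 60]
300 296 [ 11.   -8.7 -50. ] [73 69 65]
343 260 [-3.3 11.2 39.3] [212 209 213]
343 264 [-6.7 11.3 42.1] [210 207 210]
343 268 [-9.9 11.5 44.5] [215 211 214]
343 272 [ 10.3   8.1 -21.6] [72 69 66]
343 276 [ 10.3   7.9 -26.5] [70 65 62]
343 280 [ 10.7   7.6 -32.5] [74 71 65]
343 284 [ 10.5   7.4 -36.4] [72 66 64]
343 288 [ 10.7   7.2 -41.3] [72 67 63]
343 292 [ 10.8   7.  -45.7] [72 70 65]
343 296 [ 11.2   6.8 -50.4] [72 70 66]
tcp [297. 334.]
tip [280. 352.]
tip short [317. 315.]
finTopFront [320. 330.]
finTopBack [238. 324.]
```

View pics/s1.png

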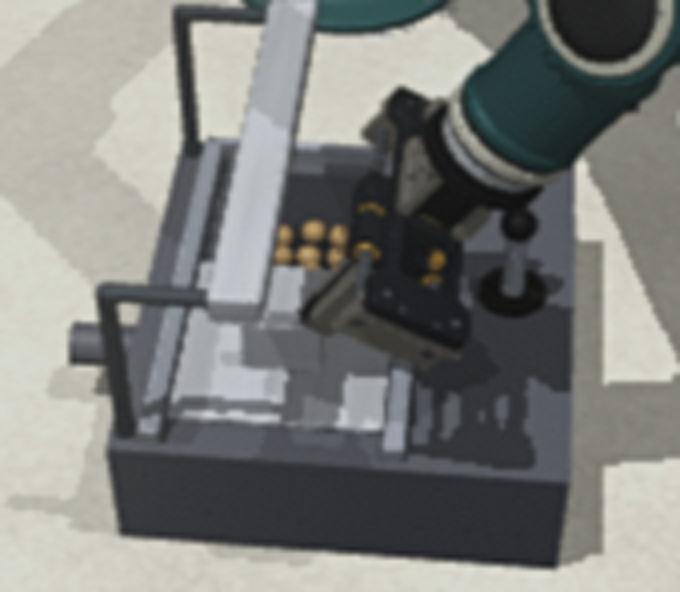

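Emit:
{"fn": "arm_command", "kwargs": {
  "rows": [
    [0,0,-3,0,0],
    [0,0,-3,0,0],
    [0,0,-3,0,0],
    [0,0,-3,0,0],
    [0,-1,-3,0,0],
    [0,-1,-3,0,0],
    [0,-1,-3,0,0],
    [0,-1,-3,0,0]
  ]
}}

```text
clock: 15.52
eef_pos: [0.5881, -0.0258, 0.1417]
tool_rot: [[0.08, 0.996, -0.047], [0.852, -0.093, -0.514], [-0.517, 0.001, -0.856]]
wrist_force: [0.8, -0.5, -0.3]
opening: 0.503
```

Emit:
{"fn": "arm_command", "kwargs": {
  "rows": [
    [0,0,10,0,0],
    [0,0,20,0,0],
    [0,0,30,0,0],
    [0,0,37,0,0],
    [0,0,41,0,0],
    [0,0,41,0,0]
  ]
}}

```text
clock: 16.02
eef_pos: [0.5854, -0.048, 0.1054]
tool_rot: [[0.08, 0.996, -0.049], [0.852, -0.094, -0.515], [-0.517, -0.001, -0.856]]
wrist_force: [0.0, -0.2, -0.3]
opening: 0.499
```

```bash
python3 - <<'E'
from h import *
pp,R=st()
im,d,W=cloud("wrist"); cv2.imwrite("pics/w4.png",im[:,:,::-1])
T=((W-pp)@R)*1000; P=S(W)*1000
for u in(270,280,375,365,323):
  for v in range(262,290,4): print(u,v,T[v,u].round(0),P[v,u].round(0))
E
```

```text
t 16.02 tcp [ 0.5854 -0.048   0.1054] seeder mm [ 10.8 112.4 105.4] lean 31.2 op 0.499 F [ 0.  -0.2 -0.3] q [ -2.2  34.9 -17.8 101.5  42.6  66.5 -48.5]
tool axes in seeder
 [[-0.856 -0.001  0.517]
 [-0.002  1.    -0.   ]
 [-0.517 -0.001 -0.856]]
270 262 [ 11. -24.  -8.] [ -2.  88. 107.]
270 266 [  8. -25.  -7.] [  0.  88. 107.]
270 270 [ 11. -23. -22.] [-10.  90. 119.]
270 274 [ 10. -23. -22.] [ -9.  90. 119.]
270 278 [  8. -23. -24.] [ -9.  90. 121.]
270 282 [  6. -23. -23.] [ -6.  90. 122.]
270 286 [  5. -23. -24.] [ -5.  90. 123.]
280 262 [ 10. -20.  -8.] [ -2.  93. 107.]
280 266 [  8. -20.  -6.] [  1.  92. 107.]
280 270 [  6. -20.  -6.] [  3.  92. 107.]
280 274 [  3. -20.  -5.] [  5.  92. 108.]
280 278 [  0. -21.  -2.] [ 10.  92. 107.]
280 282 [ -2. -21.  -2.] [ 11.  92. 108.]
280 286 [ -5. -21.   1.] [ 16.  91. 107.]
375 262 [11. 24. -9.] [ -3. 136. 107.]
375 266 [ 8. 24. -7.] [  1. 137. 107.]
375 270 [ 5. 25. -5.] [  4. 137. 107.]
375 274 [ 3. 25. -5.] [  6. 137. 108.]
375 278 [ 1. 25. -3.] [  9. 137. 107.]
375 282 [-2. 25. -1.] [ 12. 138. 108.]
375 286 [-5. 26.  1.] [ 15. 138. 107.]
365 262 [ 11.  19. -10.] [ -4. 132. 108.]
365 266 [ 8. 20. -7.] [ -0. 132. 107.]
365 270 [ 6. 20. -5.] [  3. 132. 107.]
365 274 [ 3. 20. -4.] [  6. 132. 107.]
365 278 [ 1. 20. -3.] [  9. 133. 107.]
365 282 [-2. 21. -0.] [ 13. 133. 107.]
365 286 [-4. 21. -0.] [ 14. 133. 108.]
323 262 [ 20.  -0. -39.] [-26. 112. 128.]
323 266 [ 18.  -0. -38.] [-25. 112. 129.]
323 270 [ 18.  -0. -42.] [-26. 112. 132.]
323 274 [ 17.  -0. -43.] [-26. 112. 134.]
323 278 [ 16.  -0. -46.] [-27. 112. 136.]
323 282 [ 15.  -0. -47.] [-26. 112. 138.]
323 286 [ 14.  -0. -48.] [-26. 112. 140.]
```

View pics/w4.png

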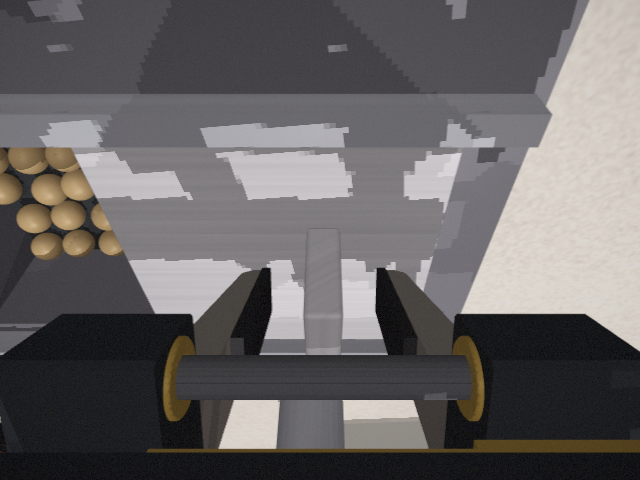

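Emit:
{"fn": "arm_command", "kwargs": {
  "rows": [
    [0,0,0,0,-1],
    [0,0,0,0,-1],
    [0,0,0,0,-1],
    [0,0,0,0,-1],
    [0,0,0,0,-1],
    [0,0,0,0,-1],
    [0,0,0,0,-1]
  ]
}}

```text
clock: 16.65
eef_pos: [0.5862, -0.0466, 0.1069]
tool_rot: [[0.08, 0.996, -0.047], [0.853, -0.093, -0.514], [-0.517, 0.001, -0.856]]
wrist_force: [-0.1, 1.0, 1.9]
opening: 0.153
```

Emit:
{"fn": "arm_command", "kwargs": {
  "rows": [
    [0,-8,0,0,-1],
    [0,-22,0,0,-1],
    [0,-38,0,0,-1],
    [0,-54,0,0,-1],
    [0,-70,0,0,-1],
    [0,-86,0,0,-1],
    [0,-100,0,0,-1],
    [0,-108,0,0,-1]
  ]
}}

```text
clock: 17.32
eef_pos: [0.4779, -0.0365, 0.1068]
tool_rot: [[0.079, 0.996, -0.046], [0.853, -0.092, -0.514], [-0.516, 0.002, -0.856]]
wrist_force: [2.8, 1.0, -0.5]
opening: 0.148
```

Emit:
{"fn": "arm_command", "kwargs": {
  "rows": [
    [0,-3,0,0,-1],
    [0,-5,0,0,-1],
    [0,-6,0,0,-1],
    [0,-7,0,0,-1]
  ]
}}

```text
clock: 17.65
eef_pos: [0.4728, -0.036, 0.1068]
tool_rot: [[0.08, 0.996, -0.046], [0.853, -0.092, -0.514], [-0.516, 0.003, -0.856]]
wrist_force: [6.0, -0.8, 0.9]
opening: 0.149
```

```bash
python3 - <<'E'
from h import *
st(); F=manip.get_state()['wrist_force']; print('F seeder',(RS.T@np.array(F)).round(1))
E
```

```text
t 17.65 tcp [ 0.4728 -0.036   0.1068] seeder mm [  9.7  -0.8 106.8] lean 31.1 op 0.149 F [ 6.  -0.8  0.9] q [ -3.5  26.7 -20.1 116.3  41.6  62.4 -55.9]
tool axes in seeder
 [[-0.856 -0.003  0.516]
 [-0.001  1.     0.004]
 [-0.516  0.003 -0.856]]
F seeder [0.2 6.1 0.9]
```

Emit:
{"fn": "arm_command", "kwargs": {
  "rows": [
    [0,-2,0,0,-1],
    [0,-4,0,0,-1],
    [0,-4,0,0,-1]
  ]
}}

```text
clock: 17.9
eef_pos: [0.4729, -0.036, 0.1068]
tool_rot: [[0.082, 0.996, -0.038], [0.854, -0.09, -0.513], [-0.514, 0.009, -0.858]]
wrist_force: [16.5, -2.2, -6.9]
opening: 0.15
```

Emit:
{"fn": "arm_command", "kwargs": {
  "rows": [
    [0,4,0,0,-1],
    [0,4,0,0,0],
    [0,4,0,0,0],
    [0,4,0,0,0],
    [0,4,0,0,0],
    [0,4,0,0,0],
    [0,4,0,0,0]
  ]
}}

```text
clock: 18.48
eef_pos: [0.4714, -0.0363, 0.1064]
tool_rot: [[0.08, 0.996, -0.047], [0.852, -0.093, -0.515], [-0.517, 0.001, -0.856]]
wrist_force: [-1.0, 0.7, 0.0]
opening: 0.497
```

Emit:
{"fn": "arm_command", "kwargs": {
  "rows": [
    [0,0,-25,0,0],
    [0,0,-60,0,0],
    [0,0,-100,0,0],
    [0,0,-140,0,-1],
    [0,0,-180,0,-1],
    [0,0,-200,0,-1]
  ]
}}

```text
clock: 18.98
eef_pos: [0.4822, 0.07, 0.2817]
tool_rot: [[0.08, 0.996, -0.041], [0.854, -0.09, -0.512], [-0.514, 0.006, -0.858]]
wrist_force: [-0.1, 0.9, 0.2]
opening: 0.304
```

```bash
python3 - <<'E'
from h import *
st()
im,d,W=cloud("wrist"); cv2.imwrite("pics/w5.png",im[:,:,::-1])
P=S(W)*1000;x,y,z=P[...,0],P[...,1],P[...,2]
q=P[(abs(x)<40)&(y>-60)&(y<165)&(z>146)&(z<158)]; print('fintop',len(q),np.percentile(q,[3,50,97],axis=0).round(1))
q=P[(abs(x)<60)&(y>-100)&(y<180)&(z>104)&(z<112)]; print('plate',len(q),np.percentile(q,[1,50,99],axis=0).round(1))
q=P[(y>0)&(y<60)&(x<-110)&(x>-170)&(z>155)&(z<190)]; print('knob',len(q),np.percentile(q,[1,50,99],axis=0).round(1))
E
```

```text
t 18.98 tcp [0.4822 0.07   0.2817] seeder mm [-96.8  -1.5 281.7] lean 30.9 op 0.304 F [-0.1  0.9  0.2] q [ -9.1  18.  -25.6 101.8  31.1  84.5 -49.5]
tool axes in seeder
 [[-0.858 -0.005  0.513]
 [-0.001  1.     0.007]
 [-0.514  0.006 -0.858]]
fintop 717 [[-27.5  -5.5 147.6]
 [ -8.7   0.7 152.7]
 [ 19.4   7.4 153.7]]
plate 13511 [[-59.2 -91.3 106.2]
 [-12.4 -25.3 107.9]
 [ 58.1  49.5 109.6]]
knob 1318 [[-154.    18.7  156.2]
 [-146.5   28.7  179.5]
 [-133.8   40.5  183.8]]
```

View pics/w5.png

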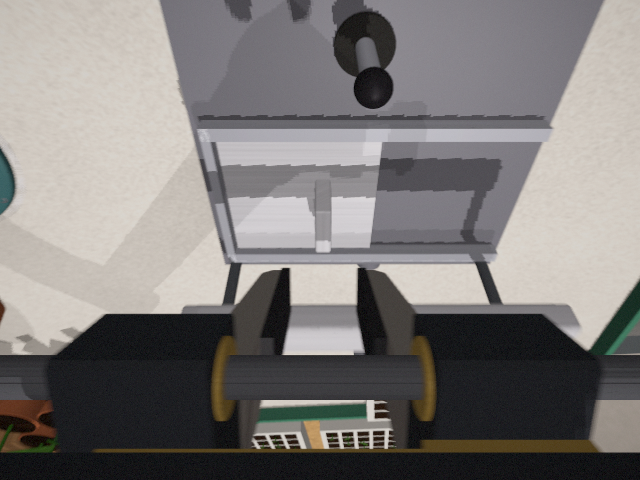

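Emit:
{"fn": "arm_command", "kwargs": {
  "rows": [
    [30,10,-10,0,-1],
    [60,20,-20,0,-1],
    [86,31,-28,0,-1],
    [86,31,-28,0,-1],
    [86,31,-28,0,-1],
    [86,31,-28,0,-1]
  ]
}}

```text
clock: 19.53
eef_pos: [0.5197, 0.1504, 0.2569]
tool_rot: [[0.08, 0.996, -0.048], [0.852, -0.093, -0.516], [-0.518, -0.0, -0.855]]
wrist_force: [-1.0, -0.6, 0.9]
opening: 0.007
```

```bash
python3 - <<'E'
from h import *
go([-.180,.030,.1417],True)
im,d,W=cloud("top")
P=S(W)*1000;x,y,z=P[...,0],P[...,1],P[...,2]
q=P[(y>0)&(y<60)&(x<-110)&(x>-170)&(z>155)&(z<190)]; print('knob',len(q),np.percentile(q,[1,50,99],axis=0).round(1) if len(q) else 0)
E
```

```text
t 19.53 tcp [0.5197 0.1504 0.2569] seeder mm [-180.4   28.2  256.9] lean 31.2 op 0.007 F [-1.  -0.6  0.9] q [-15.6  27.  -25.9  92.9  32.2  88.1 -55.3]
tool axes in seeder
 [[-0.855 -0.002  0.518]
 [-0.001  1.     0.001]
 [-0.518 -0.    -0.855]]
shift mm [59.3  1.8 98.8]
knob 106 [[-149.8   19.1  170. ]
 [-138.3   28.6  177.8]
 [-127.9   39.5  183.5]]
```

Emit:
{"fn": "arm_command", "kwargs": {
  "rows": [
    [18,1,30,0,-1],
    [36,2,60,0,-1],
    [50,2,84,0,-1],
    [59,2,98,0,-1],
    [59,2,98,0,-1],
    [59,2,98,0,-1]
  ]
}}

```text
clock: 20.08
eef_pos: [0.5223, 0.1506, 0.1435]
tool_rot: [[0.08, 0.996, -0.048], [0.852, -0.093, -0.515], [-0.517, 0.001, -0.856]]
wrist_force: [0.1, -0.0, 0.8]
opening: 0.004
```

```bash
python3 - <<'E'
from h import *
go([-.148,.030,.1417],True); go([-.1223,.030,.1417],True)
im,d,W=cloud("wrist"); P=S(W)*1000;x,y,z=P[...,0],P[...,1],P[...,2]
q=P[(y>0)&(y<60)&(x<-110)&(x>-155)&(z>155)&(z<190)]; print('knob',len(q),np.percentile(q,[1,50,99],axis=0).round(1) if len(q) else 0)
cv2.imwrite("pics/w6.png",im[:,:,::-1])
E
```

```text
t 20.08 tcp [0.5223 0.1506 0.1435] seeder mm [-180.8   30.8  143.5] lean 31.1 op 0.004 F [ 0.1 -0.   0.8] q [-16.7  34.4 -24.5  97.8  35.7  78.1 -61.7]
tool axes in seeder
 [[-0.856 -0.002  0.517]
 [-0.001  1.     0.002]
 [-0.517  0.001 -0.856]]
shift mm [-27.1  -0.8  18.5]
t 20.08 tcp [0.5223 0.1506 0.1435] seeder mm [-180.8   30.8  143.5] lean 31.1 op 0.004 F [ 0.1 -0.   0.8] q [-16.7  34.4 -24.5  97.8  35.7  78.1 -61.7]
tool axes in seeder
 [[-0.856 -0.002  0.517]
 [-0.001  1.     0.002]
 [-0.517  0.001 -0.856]]
shift mm [-49.1  -0.9  31.8]
knob 39 [[-152.4   30.9  155.1]
 [-148.4   31.4  161.1]
 [-146.4   31.5  168.4]]
```

View pics/w6.png

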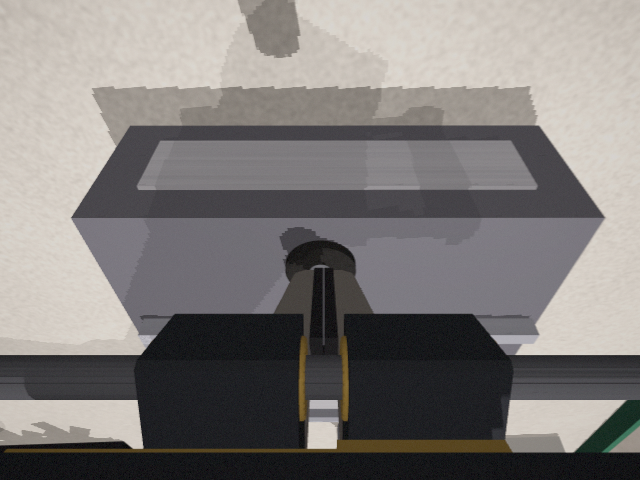

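Emit:
{"fn": "arm_command", "kwargs": {
  "rows": [
    [-10,0,8,0,-1],
    [-20,-1,14,0,-1],
    [-27,-1,19,0,-1],
    [-32,-1,22,0,-1],
    [-37,-1,25,0,-1],
    [-42,-1,28,0,-1],
    [-46,-1,30.5,0,-1],
    [-49,-1,32,0,-1]
  ]
}}

```text
clock: 20.8
eef_pos: [0.5161, 0.0937, 0.1403]
tool_rot: [[0.08, 0.996, -0.046], [0.854, -0.092, -0.512], [-0.514, 0.001, -0.858]]
wrist_force: [2.5, 3.5, -5.4]
opening: 0.004
```

```bash
python3 - <<'E'
from h import *
st(); F=manip.get_state()['wrist_force']; print('F seeder',(RS.T@np.array(F)).round(1))
im,d,W=cloud("top"); P=S(W)*1000;x,y,z=P[...,0],P[...,1],P[...,2]
q=P[(y>0)&(y<60)&(x<-95)&(x>-170)&(z>150)&(z<190)]; print('knob?',len(q),np.percentile(q,[1,50,99],axis=0).round(1) if len(q) else 0)
E
```

```text
t 20.8 tcp [0.5161 0.0937 0.1403] seeder mm [-123.6   30.   140.3] lean 31.0 op 0.004 F [ 2.5  3.5 -5.4] q [-12.3  31.5 -23.8 102.9  36.8  74.2 -59.1]
tool axes in seeder
 [[-0.858 -0.003  0.514]
 [-0.002  1.     0.003]
 [-0.514  0.001 -0.858]]
F seeder [-3.7  2.1 -5.4]
knob? 262 [[-155.6   15.4  162.1]
 [-129.6   28.8  174.3]
 [-103.9   45.5  189.5]]
```

Emit:
{"fn": "arm_command", "kwargs": {
  "rows": [
    [-3,0,2,0,-1],
    [-5,0,3,0,-1],
    [-6,0,3.6,0,-1],
    [-6,0,3.6,0,-1]
  ]
}}

```text
clock: 21.18
eef_pos: [0.5158, 0.0914, 0.14]
tool_rot: [[0.077, 0.996, -0.043], [0.857, -0.088, -0.507], [-0.509, 0.002, -0.861]]
wrist_force: [2.0, 11.3, -5.4]
opening: 0.011
```

```bash
python3 - <<'E'
from h import *
st(); F=manip.get_state()['wrist_force']; print('F seeder',(RS.T@np.array(F)).round(1))
for n in("top","scene"):
    im,d,W=cloud(n); P=S(W)*1000;x,y,z=P[...,0],P[...,1],P[...,2]
    q=P[(y>10)&(y<50)&(x<-95)&(x>-125)&(z>145)&(z<185)]; print('knob?',len(q),np.percentile(q,[1,50,99],axis=0).round(1) if len(q) else 0)
c=im[170:330,230:400]; cv2.imwrite("pics/s2.png",cv2.resize(c[:,:,::-1],None,fx=4,fy=3.7,interpolation=cv2.INTER_CUBIC))
E
```

```text
t 21.18 tcp [0.5158 0.0914 0.14  ] seeder mm [-121.2   29.9  140. ] lean 30.6 op 0.011 F [ 2.  11.3 -5.4] q [-11.9  31.2 -23.8 103.4  36.8  73.7 -58.7]
tool axes in seeder
 [[-0.861 -0.007  0.509]
 [-0.005  1.     0.005]
 [-0.509  0.002 -0.861]]
F seeder [-11.5   0.9  -5.4]
knob? 114 [[-124.7   18.8  160.4]
 [-112.    28.9  172.2]
 [-101.5   41.3  178.2]]
knob? 88 [[-124.7   23.   145.4]
 [-114.5   34.1  169.2]
 [-101.9   41.1  178.3]]
```

View pics/s2.png

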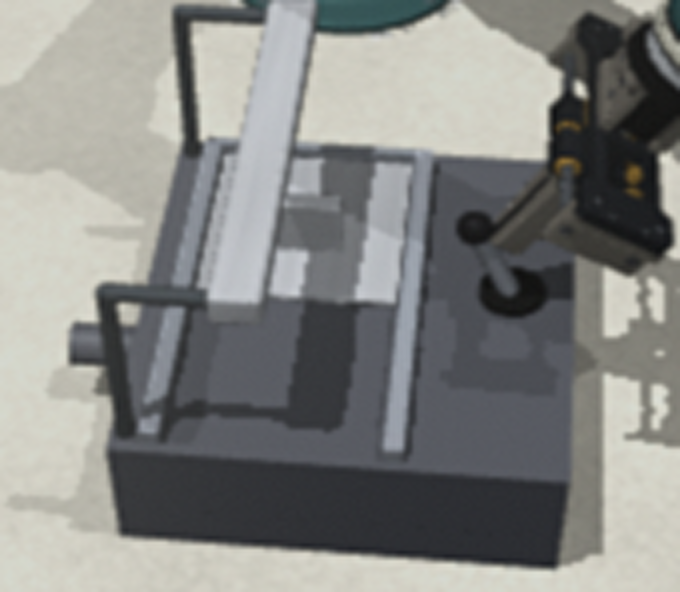

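Emit:
{"fn": "arm_command", "kwargs": {
  "rows": [
    [-2,0,1,0,-1],
    [-2,0,1,0,-1],
    [-2,0,1,0,-1],
    [-2,0,1,0,-1],
    [-2,0,1,0,-1],
    [-2,0,1,0,-1],
    [-2,0,1,0,-1],
    [-2,0,1,0,-1]
  ]
}}

```text
clock: 21.95
eef_pos: [0.5158, 0.0912, 0.1399]
tool_rot: [[0.076, 0.996, -0.042], [0.859, -0.087, -0.504], [-0.506, 0.003, -0.862]]
wrist_force: [1.8, 14.5, -5.2]
opening: 0.009
```

Emit:
{"fn": "arm_command", "kwargs": {
  "rows": [
    [0,0,0,0,-1],
    [0,0,0,0,-1],
    [6,0,-4,0,-1],
    [12,0,-7,0,-1],
    [18,0,-11,0,-1],
    [23,0,-14,0,-1],
    [28,0,-17,0,-1],
    [33,0,-20,0,-1]
  ]
}}

```text
clock: 22.62
eef_pos: [0.5186, 0.122, 0.1413]
tool_rot: [[0.08, 0.996, -0.048], [0.852, -0.093, -0.516], [-0.518, 0.001, -0.855]]
wrist_force: [0.6, -0.1, -0.1]
opening: 0.004
```

Emit:
{"fn": "arm_command", "kwargs": {
  "rows": [
    [6,0,-4,0,-1],
    [14,0,-8,0,-1],
    [26,0,-15,0,-1],
    [26,0,-50,0,-1],
    [26,0,-90,0,-1],
    [26,0,-130,0,-1],
    [26,0,-160,0,-1],
    [26,0,-160,0,-1]
  ]
}}

```text
clock: 23.28
eef_pos: [0.5292, 0.2333, 0.2698]
tool_rot: [[0.079, 0.996, -0.039], [0.857, -0.088, -0.508], [-0.509, 0.007, -0.861]]
wrist_force: [-0.4, 0.9, 0.4]
opening: 0.006
```

```bash
python3 - <<'E'
from h import *
st()
for n in("top","scene"):
    im,d,W=cloud(n); P=S(W)*1000;x,y,z=P[...,0],P[...,1],P[...,2]
    q=P[(y>0)&(y<60)&(x<-95)&(x>-175)&(z>157)&(z<190)]; print(n,'knob',len(q),np.percentile(q,[1,50,99],axis=0).round(1) if len(q) else 0)
    q=P[(abs(x)<60)&(y>-100)&(y<180)&(z>104.5)&(z<112)]; print('plate',np.percentile(q,[1,50,99],axis=0).round(1))
    q=P[(abs(x)<30)&(y>-60)&(y<165)&(z>146)&(z<158)]; print('fintop',len(q),np.percentile(q,[3,50,97],axis=0).round(1))
    for nm,yy in(('L',1),('R',-1)):
        m=(W[...,2]>.08)&(W[...,2]<.1)&(W[...,1]*yy>.25)&(W[...,1]*yy<.55)&(W[...,0]>.3)&(W[...,0]<.9); print(nm,np.median(W[m],0).round(3))
cv2.imwrite("pics/s3.png",im[:,:,::-1])
E
```

```text
t 23.28 tcp [0.5292 0.2333 0.2698] seeder mm [-263.8   29.8  269.8] lean 30.6 op 0.006 F [-0.4  0.9  0.4] q [-21.9  31.5 -26.7  84.3  31.7  93.4 -58.8]
tool axes in seeder
 [[-0.861 -0.007  0.509]
 [-0.002  1.     0.01 ]
 [-0.509  0.007 -0.861]]
top knob 105 [[-150.1   19.2  171.3]
 [-137.6   28.4  177.8]
 [-127.7   39.4  183.4]]
plate [[-59.1 -93.1 104.6]
 [-20.3 -22.7 107. ]
 [ 59.1  49.8 111.2]]
fintop 82 [[-23.8  -6.  147.4]
 [-11.8   0.4 151.2]
 [ -1.    7.  154.7]]
L [0.471 0.411 0.089]
R [ 0.533 -0.427  0.09 ]
scene knob 78 [[-149.    21.7  157.1]
 [-138.8   35.   176. ]
 [-128.9   39.8  183.8]]
plate [[-59.3 -96.4 104.6]
 [-27.6 -11.6 107.3]
 [ 59.4 137.7 111.6]]
fintop 69 [[-23.   -7.  146.6]
 [ -5.    2.3 150.8]
 [ 10.4   7.7 154.4]]
L [0.452 0.457 0.087]
R [ 0.538 -0.427  0.09 ]
```

View pics/s3.png

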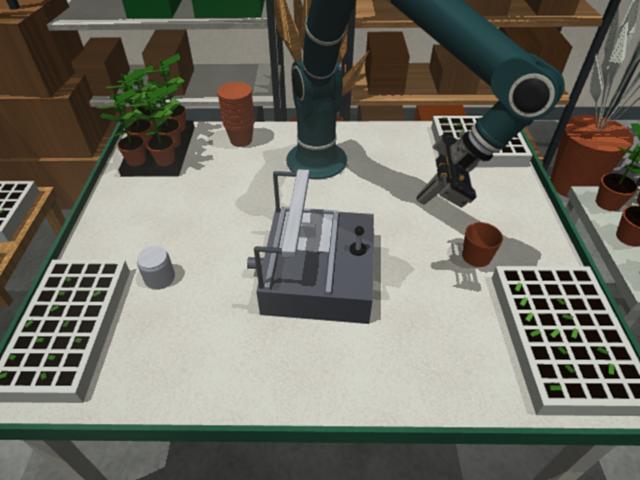

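Emit:
{"fn": "arm_command", "kwargs": {
  "rows": [
    [0,0,0,0,-1],
    [0,0,0,0,-1],
    [0,0,0,0,-1]
  ]
}}

```text
clock: 23.63
eef_pos: [0.5279, 0.2256, 0.2635]
tool_rot: [[0.08, 0.996, -0.049], [0.851, -0.094, -0.516], [-0.518, -0.001, -0.855]]
wrist_force: [0.3, 0.2, -0.8]
opening: 0.006
```

```bash
python3 -c "
from station import order
print(order.hand_in())"
```

```text
the job is handed in; nothing more can be done
None
```

I gripped the cover by its fin with the gripper leaned 31° under the lamp bar and slid it fully shut. Then I pushed the lever fully over towards the cover, held it there for a little over a second, eased it back and backed away. I handed the job in at 23.6 s.

**Cover:** it met its stop at about 16 N with no further movement. The last pictures put the fin at y ≈ 0–2 mm. The wrist and top views put the plate at y ≈ -92 to 50 mm, which is shut. The scene view's far-edge reading of 138 mm disagreed; I took it for stray depth points and did not check further.

**Lever:** at full tilt the knob centre was at about x = -112 mm, with 11–14 N against the stop. Afterwards it stood back at about x = -139 mm, upright. I never pushed it the other way, but I only saw it at rest, not during the spring-back.

**Pot and tin:** the tin measured the same before and after. My depth reading for the pot shifted by a few centimetres, which I put down to the arm partly hiding it. In the scene picture the pot is on the same pixels as at the start.

Two things did not match the description:
- **No tilt command:** the moves have no tilt, so I got the lean by commanding poses beyond reach, high on the right. The wrist joint then sat at its limit and the tilt stayed.
- **Fingertip offset:** the fingertips were about 22 mm behind the reported TCP, not 22 mm ahead. My first grasp therefore closed on nothing, just above the fin. The pictures showed it, and advancing about 40 mm gave a firm grip.

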